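Lift the locked middle bar out of a wooden trivet

TASK

The middle bar of the three-piece wooden trivet is to be oiled. Lift it straight up out from between the two side pieces that it is keyed into, without lifting them or dragging them along, and lay it flat, same side up, in the middle of the chopping board. Set it down, do not drop it.

Things in the scene. Friction and masses are not known exactly. Their poses are not given: they have to be found in the camera images.
- trivet_bar: middle bar of the trivet, light wood, loose, 0.1-0.25 kg, 163 (x) x 26 (y) x 36 mm (z, up), origin at underside centre (all in mm). At x = +-56 T-tongues stand out to y = +-34 (head 30 wide, 10 thick), in the sides' T-slots with 2.5 play: free only upward, after 36. From x = -30 to 30, gaps 53 wide on both sides of the bar, down to the worktop, take the fingers, closing along y.
- trivet_side_left: side piece at the bar's +y side, light wood, loose, 0.28 kg, C-shaped, 163 mm long, 36 mm high: a spine 22 mm wide along x and two arms 51 mm wide at x = -56 and +56 mm that end 2.5 mm short of the bar in T-slots. Origin on the underside at the middle of the spine, 77 mm from the bar's centre line; axes parallel to the bar's at the start.
- trivet_side_right: the mirror-image side piece at the bar's -y side. Origin on the underside at the middle of its spine, 77 mm from the bar's centre line; axes parallel to the bar's at the start.
- chopping_board: brown wooden chopping board lying on the worktop, fixed, 250 mm (its x) by 360 mm (its y), top face 21 mm above the worktop. Origin at the centre of its underside, z up. A garlic bulb (54 mm) stands on it near the corner at about x = +80, y = +140 mm; the middle is free. A wall cabinet hangs over the back of the worktop, its front about 0.58 m ahead of the robot, its underside 0.42 m up: cross the middle with the arm drawn in.

How it is judged:
On the way:
1. the bar is lifted clear above the side pieces while still over its place between them (height (world z) of trivet_bar above 0.04 m and horizontal distance between trivet_bar and trivet_side_left between 0.047 and 0.107 m and horizontal distance between trivet_bar and trivet_side_right between 0.047 and 0.107 m), for 0.05 s.
At the end, for the whole second after the job is handed in: The bar lies flat (within 6 degrees), same side up and at rest on the chopping board, its centre within 50 mm of the board's centre; both side pieces lie flat on the worktop within 15 mm of where they were (horizontal distance between trivet_bar and chopping_board below 0.05 m and height (world z) of trivet_bar between 0.016 and 0.027 m and angle between each of trivet_bar, trivet_side_left, trivet_side_right's own z axis and vertical below 0.1 rad and contact force between trivet_bar and chopping_board above 0.3 N and linear speed of trivet_bar below 0.02 m/s and distance of each of trivet_side_left, trivet_side_right from where it was at the start of the episode below 0.015 m); the robot touches nothing.
It fails at once if a side piece is lifted or dragged more than 15 mm (distance of any of trivet_side_left, trivet_side_right from where it was at the start of the episode above 0.015 m).
It fails at once if the bar is let go more than about 40 mm above the board (contact force between the fingers and trivet_bar below 0.1 N and height (world z) of trivet_bar above 0.062 m).
It also fails if it takes over 46 s, if anything falls off the work surface, if the arm or the gripper's body presses on something with over 40 N, if the wrist force passes 120 N, or if a joint passes its speed limit or range.

ROBOT

A 6-joint arm with a two-finger parallel gripper is mounted at the origin on a cart in front of the work surface, level with it; the furniture and walls round the work are solid. World frame = base frame: x ahead of the robot, y to its left, z up, the work surface at z = 0. Lengths are in m, angles in rad, forces in N, time in s.
With the tool pointing down it reaches from about 0.25 to 0.775 m from the base axis. Payload 4 kg.
Tool frame: the origin (TCP) lies at the very end of the fingers, on their centre line; the grasp point (between the pads) lies 19 mm behind it (robot.grip_point_offset is the distance from the TCP to the grasp point, in m); z points along the fingers, x is the direction in which the jaws open and shut, and the axes are right-handed (so a half turn about z gives the same grasp; the last joint's range is limited). The gripper opens to 94 mm and grips with 3 to 60 N. Pads are 16 mm wide; open, the fingers measure 119 mm over their backs; the gripper's body (75 mm by 177 mm) begins 78 mm behind the grasp point.
Start: joints at [-1.226, 0.087, 1.371, -0, 1.684, -0.103], TCP at [0.238, -0.496, 0.178] pointing down, gripper open.
Joint ranges: [-3.1, 3.1], [-0.76, 2.03], [0.27, 2.55], [-1.08, 4.22], [0.17, 2.65], [-2.57, 2.57]. Speed limits (rad/s): [2.79, 2.79, 3.14, 3.14, 3.14, 3.14].

INTERFACE

Orientations are given as [roll, pitch, yaw] about the fixed x, y, z axes, in that order (R = Rz(yaw) Ry(pitch) Rx(roll)).
In Python, from bench import robot gives the robot as it stands.
- The arm moves only by the shell command python3 -m inch 'ROWS'. ROWS is text: rows parted by semicolons, each of 5 numbers parted by spaces: the shift along the tool's x, y, z in cm, then the turn about the tool's z in rad, then the closure, from 0 (fully open) to 1 (shut). In form: tx ty tz spin claw; .... A call has 1 to 20 rows; each row is the pose to reach, as a shift and turn from the pose measured when the call began, along the tool's axes at that moment; what a row does not reach only later rows make up. A row lasts 1/12 s, in which the tool goes at most 41.7 mm and 7.16 degrees, less where a joint would pass 70% of its speed; a pose out of reach is approached as far as the arm can. A call with a gripper value outside its range is refused whole. The fingers move at their own pace and stop on an object; the grip force is fixed at half the most. Time passes only in rows, so rows that repeat a pose let the fingers close. It gives the time, the measured TCP pose, the force and the opening at its end, in the units of the state.
- robot.get_obs(): the state, without advancing time (a new reading comes with each control period).
- robot.snapshot(name): name is "scene" or "top"; returns (picture, depth): 420x560x3 uint8, blue, green, red; 420x560 float32, m along the optical axis (not along the pixel's ray), 0 where there is no reading.
- robot.camera_info(name): a dict with "K" (3x3 intrinsics, pixels), "dist" ([k1, k2, p1, p2, k3] as OpenCV has them; the pictures are not rectified), "extrinsics" (4x4, takes a point from world to camera coordinates). Camera axes: x right, y down, z forward; pixel columns grow to the right and rows downward; lengths in m; the calibration is good to about 2 mm. A picture is of the moment at which its call begins. camera_info takes no time and is no camera call.
- robot.close_job(): hands the job in, once; it reports no verdict.
The state is a dict: "time": time; "joint_positions": joint angles; "qvel": joint speeds; "joint_torque": joint torques, N m; "tool_pos": TCP position; "ee_rot": TCP orientation; "wrist_force": force on the tool from outside, world axes, zero at the start; "wrist_torque": the same for the moment, N m; "width": finger opening in m.
Only numpy, scipy, OpenCV 4.12 (cv2) and the standard library are available. Lean on these libraries where they do the work, as an engineer would, in place of code of your own. Each camera call takes 0.05 s, during which the arm holds its last target.

## Working session

There is one attempt and no reset: what is moved stays moved. The work goes in short steps, Python scripts to look and compute and a shell command to move; the robot and the scene stay as the last step left them, time stands still between calls to the robot, and variables do not carry over. Pictures are saved under pics/ and viewed, and the job is handed in when it is done.

```bash
ls; mkdir -p pics; python3 - <<'E'
from bench import robot
import cv2,numpy as np
np.set_printoptions(precision=4,suppress=True)
for n in("scene","top"):
    p,d=robot.snapshot(n); cv2.imwrite(f"pics/{n}0.png",p); np.savez(f"{n}0.npz",p=p,d=d)
    c=robot.camera_info(n); print(n,c)
o=robot.get_obs(); print(o)
E
```

```text
pics
scene {'K': array([[420.3906,   0.    , 278.204 ],
       [  0.    , 420.3906, 209.3472],
       [  0.    ,   0.    ,   1.    ]]), 'dist': array([-0.0455,  0.    ,  0.    ,  0.    ,  0.    ]), 'extrinsics': array([[-0.7652, -0.6438,  0.0036,  0.3716],
       [-0.4518,  0.533 , -0.7154,  0.2336],
       [ 0.4586, -0.5491, -0.6987,  0.8528],
       [ 0.    ,  0.    ,  0.    ,  1.    ]])}
top {'K': array([[439.8821,   0.    , 283.9664],
       [  0.    , 439.8821, 202.8679],
       [  0.    ,   0.    ,   1.    ]]), 'dist': array([-0.1133,  0.    ,  0.    ,  0.    ,  0.    ]), 'extrinsics': array([[-0.0247, -0.9993,  0.028 ,  0.0106],
       [-0.9952,  0.0219, -0.0953,  0.4678],
       [ 0.0946, -0.0302, -0.9951,  1.0224],
       [ 0.    ,  0.    ,  0.    ,  1.    ]])}
{'time': 0.1, 'joint_positions': array([-1.2261,  0.0879,  1.372 , -0.    ,  1.6836, -0.1031]), 'qvel': array([-0.0005,  0.0002, -0.0013, -0.001 ,  0.0001, -0.0003]), 'joint_torque': array([  0.0024, -34.1253, -30.3302,   0.0721,   0.0304,  -0.0001]), 'tool_pos': array([ 0.238 , -0.4953,  0.1769]), 'ee_rot': array([-3.1414,  0.0019, -1.123 ]), 'wrist_force': array([-0.3062, -0.4746, -1.0183]), 'wrist_torque': array([-0.0164,  0.0035, -0.0117]), 'width': 0.09407026782821866}
```

View pics/top0.png

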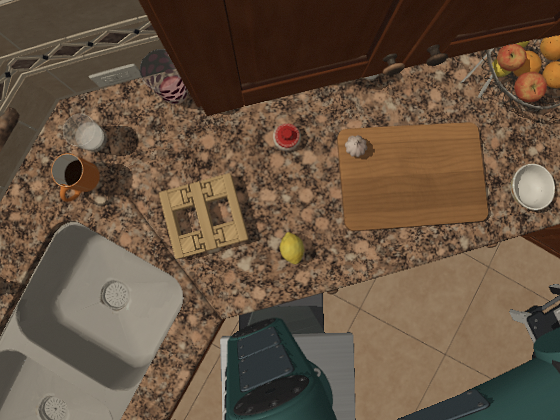

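View pics/scene0.png

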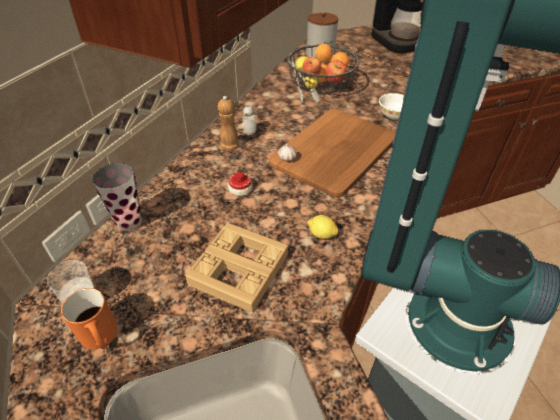

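The top view shows the trivet around (203,215), its bar running roughly up and down the image. The board is around (414,176) with the garlic at (357,147). The scene view shows the trivet at (238,265) and the board at (335,150). I'll zoom in on both.

```bash
python3 - <<'E'
import cv2,numpy as np
t=np.load("top0.npz")["p"]; s=np.load("scene0.npz")["p"]
a=cv2.resize(t[165:270,150:260],None,fx=5,fy=5,interpolation=cv2.INTER_CUBIC)
cv2.imwrite("pics/topc.png",a)
b=cv2.resize(s[215:315,180:300],None,fx=5,fy=5,interpolation=cv2.INTER_CUBIC)
cv2.imwrite("pics/scenec.png",b)
E
```

```text
(no output)
```

View pics/topc.png

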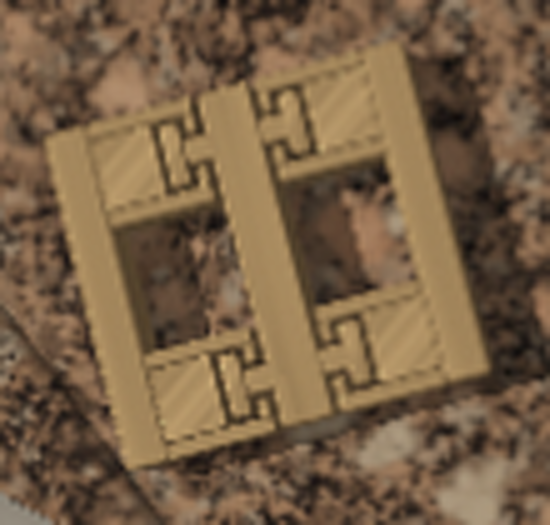

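View pics/scenec.png

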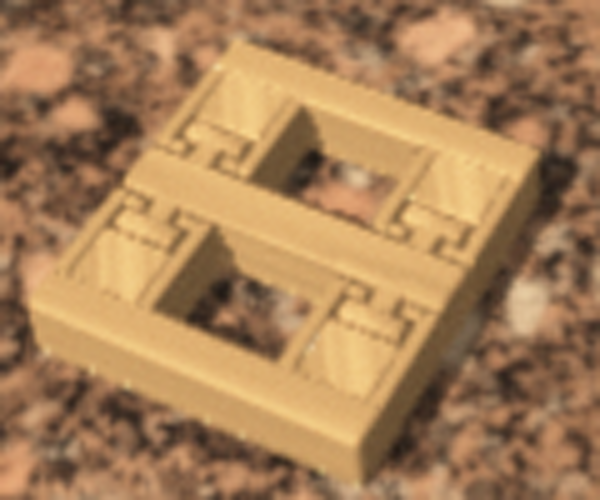

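Zoomed in, the bar's top corners are at about (200,97), (250,84), (330,412), (280,425) in the top crop and (125,185), (150,152), (467,265), (435,308) in the scene crop. The gaps on both sides of the bar are free. Next I triangulate these, and get the board outline from a mask.

```bash
cat > h.py <<'E'
from bench import robot
import cv2,numpy as np
np.set_printoptions(precision=4,suppress=True)
def und(n,uv):
    c=robot.camera_info(n); return cv2.undistortPoints(np.float64(uv).reshape(-1,1,2),c["K"],np.array(c["dist"])).reshape(-1,2)
def P(n): return np.array(robot.camera_info(n)["extrinsics"])[:3]
def tri(a,b):
    X=cv2.triangulatePoints(P("top"),P("scene"),und("top",a).T,und("scene",b).T); return (X[:3]/X[3]).T
def ray(n,uv,z):
    E=P(n); R,t=E[:,:3],E[:,3]; C=-R.T@t; d=np.c_[und(n,uv),np.ones(len(uv))]@R
    return C+d*((z-C[2])/d[:,2])[:,None]
E
python3 - <<'E'
from h import *
f=lambda L,o:(np.float64(L)+.5)/5-.5+np.float64(o)
To=(150,165);So=(180,215)
bt=f([(200,97),(250,84),(330,412),(280,425)],To); bs=f([(125,185),(150,152),(467,265),(435,308)],So)
print("bar tri\n",tri(bt,bs)); 
for n,p in(("top",bt),("scene",bs)):
    r=ray(n,p,.036); d=(r[0]+r[1]-r[2]-r[3])/2; print(n,r.mean(0),np.linalg.norm(d),np.arctan2(d[1],d[0]))
ot=f([(47,140),(403,42),(490,370),(130,467)],To); os_=f([(33,297),(235,42),(540,152),(360,440)],So)
print("outer tri\n",tri(ot,os_))
for n,p in(("top",ot),("scene",os_)):
    r=ray(n,p,.036); d=(r[0]+r[1]-r[2]-r[3])/2; print(n,r.mean(0),np.linalg.norm(d),np.arctan2(d[1],d[0]))
# board
seg={}
for n,(x0,y0,x1,y1) in(("top",(330,115,500,240)),("scene",(262,105,400,200))):
    p=np.load(n+"0.npz")["p"]; hsv=cv2.cvtColor(cv2.GaussianBlur(p,(5,5),0),cv2.COLOR_BGR2HSV)
    m=cv2.inRange(hsv,(6,110,80),(20,255,255)); k=np.zeros_like(m); k[y0:y1,x0:x1]=m[y0:y1,x0:x1]
    k=cv2.morphologyEx(k,cv2.MORPH_OPEN,np.ones((7,7)));
    c=max(cv2.findContours(k,0,2)[0],key=cv2.contourArea); h=cv2.convexHull(c)
    q=cv2.approxPolyDP(h,8,True).reshape(-1,2); print(n,q.tolist(),cv2.contourArea(c))
    r=ray(n,h.reshape(-1,2),.021); rr=cv2.minAreaRect(r[:,:2].astype(np.float32)); print(rr)
    o=p.copy(); cv2.drawContours(o,[h],-1,(255,0,0),1); cv2.imwrite(f"pics/board_{n}.png",cv2.resize(o[y0:y1,x0:x1],None,fx=4,fy=4))
E
```

```text
bar tri
 [[0.5164 0.2215 0.0323]
 [0.5232 0.1988 0.0297]
 [0.3666 0.1604 0.039 ]
 [0.3621 0.1847 0.0369]]
top [0.4417 0.191  0.036 ] 0.15853237680637328 0.23040993832908926
scene [0.4408 0.1921 0.036 ] 0.1569341988896628 0.2679474034179488
outer tri
 [[0.4967 0.2926 0.0382]
 [0.5412 0.1258 0.0324]
 [0.385  0.0867 0.0343]
 [0.3431 0.2541 0.0365]]
top [0.4416 0.19   0.036 ] 0.15902869229184632 0.24488049961661312
scene [0.4409 0.1903 0.036 ] 0.15993514868606223 0.24805002681504193
top [[479, 127], [483, 222], [344, 229], [331, 155], [340, 130]] 14696.0
((0.5301482677459717, -0.3112604320049286), (0.25687941908836365, 0.38343173265457153), 2.7349510192871094)
scene [[394, 123], [375, 199], [262, 199], [266, 105], [378, 105]] 9734.5
((0.5374952554702759, -0.31226474046707153), (0.4257849454879761, 0.47032859921455383), 40.694549560546875)
```

The trivet measures well: bar centre (0.441, 0.190), yaw 0.246, top at about 0.035. The board mask leaked into the granite, so I need to see that area.

```bash
python3 - <<'E'
import cv2,numpy as np
t=np.load("top0.npz")["p"]; s=np.load("scene0.npz")["p"]
cv2.imwrite("pics/bt.png",cv2.resize(t[110:240,330:500],None,fx=4,fy=4,interpolation=cv2.INTER_CUBIC))
cv2.imwrite("pics/bs.png",cv2.resize(s[100:205,260:410],None,fx=5,fy=5,interpolation=cv2.INTER_CUBIC))
E
```

```text
(no output)
```

View pics/bt.png

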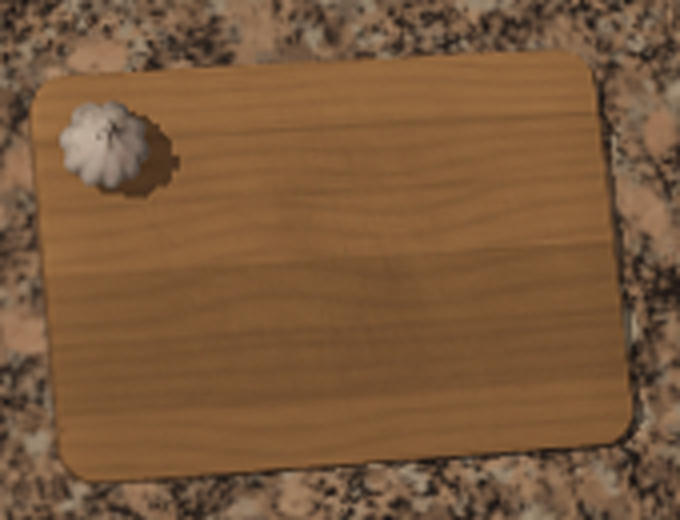

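View pics/bs.png

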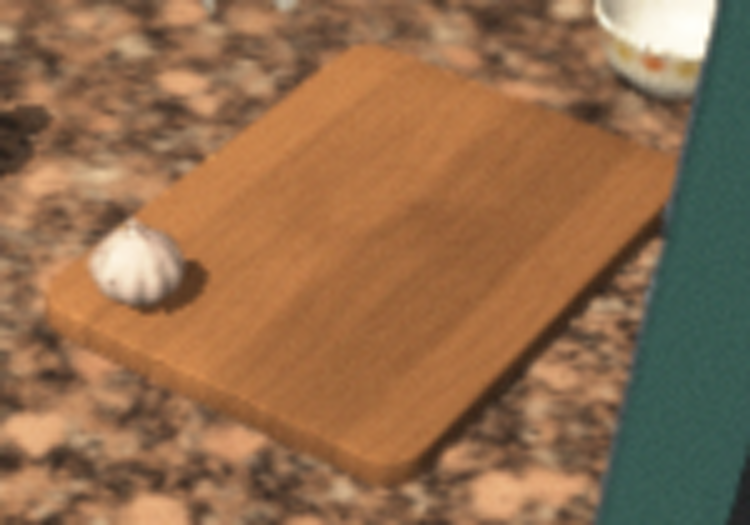

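The board's sharp-corner extrapolations are about (30,76), (593,48), (636,441), (62,486) in the top crop and (38,295), (350,35), (400,470) in the scene crop. The fourth corner is hidden by the arm.

```bash
python3 - <<'E'
from h import *
a=(np.float64([(30,76),(593,48),(636,441),(62,486)])+.5)/4-.5+(330,110)
b=(np.float64([(38,295),(350,35),(400,470)])+.5)/5-.5+(260,100)
print(tri(a[[0,1,3]],b))
r=ray("top",a,.021); print(r, r.mean(0), [np.linalg.norm(r[i]-r[(i+1)%4]) for i in range(4)])
d=(r[0]+r[1]-r[2]-r[3]);by=np.arctan2(d[1],d[0]);print("yaw",by)
print("garlic",ray("top",[(356.5,145.5)],.045))
E
```

```text
[[ 0.6444 -0.1356  0.0228]
 [ 0.6664 -0.4909  0.0235]
 [ 0.3972 -0.1433  0.0263]]
[[ 0.6469 -0.1344  0.021 ]
 [ 0.6631 -0.4946  0.021 ]
 [ 0.4149 -0.5038  0.021 ]
 [ 0.3974 -0.1441  0.021 ]] [ 0.5306 -0.3192  0.021 ] [np.float64(0.36055548524576864), np.float64(0.24839741527124373), np.float64(0.3600687105584696), np.float64(0.24974260934973092)]
yaw 0.0380862526792338
garlic [[ 0.5988 -0.1753  0.045 ]]
```

Board centre is (0.531, -0.319), with its top measured at about 0.023. Next is the shift to a spot above the bar.

```bash
cat >> h.py <<'E'
def to(x,y,z,yaw):
    o=robot.get_obs(); p=o["tool_pos"]; R=cv2.Rodrigues(np.zeros(3))[0]
    from scipy.spatial.transform import Rotation as Ro
    R=Ro.from_euler("xyz",o["ee_rot"]).as_matrix()
    s=R.T@(np.array([x,y,z])-p)*100; w=np.arctan2(R[1,0],R[0,0])
    print("t",o["time"],"pos",p,o["ee_rot"],"shift cm",s,"spin",-(yaw-w),"F",o["wrist_force"],"w",o["width"],"j",o["joint_positions"])
E
python3 -c "
from h import *
to(.441,.1905,.16,-1.325)"
```

```text
t 0.1 pos [ 0.238  -0.4953  0.1769] [-3.1414  0.0019 -1.123 ] shift cm [-53.0224 -47.9941   1.7961] spin 0.2019787400116171 F [-0.3062 -0.4746 -1.0183] w 0.09407026782821866 j [-1.2261  0.0879  1.372  -0.      1.6836 -0.1031]
```

```bash
python3 -m inch '-1 -0.9 0 0 0; -3 -2.7 0 0.02 0.1; -6 -5.4 0 0.05 0.2; -9 -8.1 0 0.1 0.35; -12 -10.8 0 0.15 0.35; -15 -13.5 0 0.2 0.35; -18 -16.2 0 0.2 0.35; -21 -18.9 0 0.2 0.35; -24 -21.6 0 0.2 0.35; -27 -24.3 0 0.2 0.35; -30 -27 0 0.2 0.35; -33 -29.8 0 0.2 0.35; -36 -32.5 0 0.2 0.35; -39 -35.2 0 0.2 0.35; -42 -38 0 0.2 0.35; -45 -40.7 0.5 0.2 0.35; -48 -43.4 1 0.2 0.35; -50.5 -45.7 1.5 0.2 0.35; -52 -47.2 1.8 0.2 0.35; -53 -48 1.8 0.2 0.35'; python3 -c "
from h import *
to(.441,.1905,.07,-1.325)
p,d=robot.snapshot('top');cv2.imwrite('pics/t1.png',p)"
```

```text
time: 1.77
tool_pos: [0.4398, 0.1929, 0.1584]
ee_rot: [3.138, 0.002, -1.32]
wrist_force: [0.9, -0.8, 0.6]
width: 0.0611
t 1.7667 pos [0.4398 0.1929 0.1584] [ 3.1385  0.0025 -1.3195] shift cm [ 0.2886 -0.0873  8.8386] spin 0.005471777816430601 F [ 0.9045 -0.7557  0.6311] w 0.06112296097443894 j [ 0.2932 -0.0622  1.5602  0.0026  1.6466  1.6129]
```

```bash
python3 -m inch '0.2 -0.1 1.5 0 0.35; 0.3 -0.1 4 0.005 0.35; 0.3 -0.1 6.5 0.005 0.35; 0.3 -0.1 8.5 0.005 0.35; 0.3 -0.1 9.3 0.005 0.35; 0.3 -0.1 9.3 0.005 0.35'; python3 -c "
from h import *
p,d=robot.snapshot('top');q,d=robot.snapshot('scene');to(.441,.1905,.008,-1.325)
a=cv2.resize(p[165:270,150:260],None,fx=4,fy=4);b=cv2.resize(q[195:300,170:270],None,fx=4,fy=4)
cv2.imwrite('pics/t2.png',np.hstack([a[:420],b[:420,:350]]))"
```

```text
time: 2.32
tool_pos: [0.4396, 0.19, 0.0638]
ee_rot: [3.135, 0.003, -1.325]
wrist_force: [-0.2, -1.1, -0.5]
width: 0.0612
t 2.4167 pos [0.4421 0.1909 0.0669] [ 3.1408  0.0036 -1.325 ] shift cm [0.039  0.1095 5.8916] spin 3.228124385512565e-05 F [-0.2664 -0.4366 -0.6872] w 0.06085472860742973 j [ 0.2871 -0.0155  1.6993  0.0037  1.4585  1.6116]
```

View pics/t2.png

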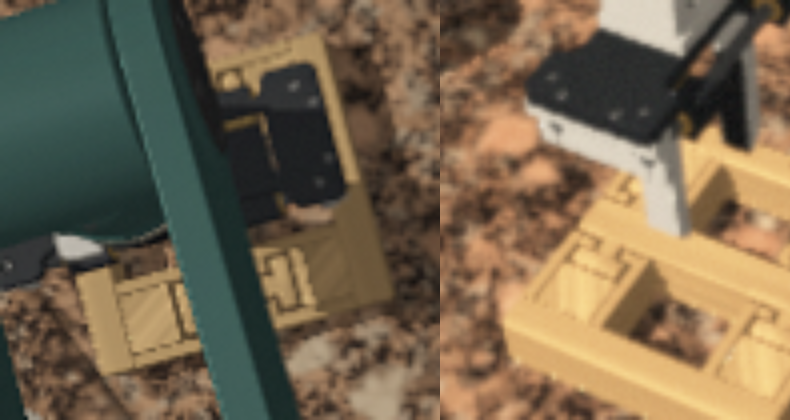

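The scene crop shows the left finger's tip at about (668,232) in the composite, or image (227,253). In the top crop the arm hides the grasp. I'll compare that with the projected fingertip position.

```bash
python3 - <<'E'
from h import *
c=robot.camera_info("scene");E=np.array(c["extrinsics"]);o=robot.get_obs();p=o["tool_pos"];x=np.array([np.cos(-1.325),np.sin(-1.325),0])
w=o["width"]/2
for z in (p[2],.008):
  for k in(-w-.0125,-w,w,w+.0125):
    q=p+k*x;q[2]=z
    print(z,k,cv2.projectPoints(q[None],cv2.Rodrigues(E[:3,:3])[0],E[:3,3],c["K"],np.array(c["dist"]))[0].ravel())
E
```

```text
0.06691634842066041 -0.04292736430371487 [226.4012 264.2615]
0.06691634842066041 -0.030427364303714864 [229.4635 260.052 ]
0.06691634842066041 0.030427364303714864 [243.6308 240.5798]
0.06691634842066041 0.04292736430371487 [246.3967 236.7787]
0.008 -0.04292736430371487 [228.6519 281.0468]
0.008 -0.030427364303714864 [231.5558 276.8858]
0.008 0.030427364303714864 [245.0235 257.5881]
0.008 0.04292736430371487 [247.6592 253.8114]
```

The tip appears about 8 px higher than predicted, so I'll check with a fresh, larger crop and the depth before going in.

```bash
python3 - <<'E'
from h import *
q,d=robot.snapshot('scene');np.savez('s3.npz',p=q,d=d)
o=robot.get_obs();print(o["time"],o["tool_pos"])
c=robot.camera_info("scene");E=np.array(c["extrinsics"])
x=np.array([np.cos(-1.325),np.sin(-1.325),0]);w=o["width"]/2
b=cv2.resize(q[190:300,170:290],None,fx=5,fy=5,interpolation=cv2.INTER_CUBIC)
for k in(-w-.0125,-w,w,w+.0125):
    u=cv2.projectPoints((o["tool_pos"]+k*x)[None],cv2.Rodrigues(E[:3,:3])[0],E[:3,3],c["K"],np.array(c["dist"]))[0].ravel()
    cv2.circle(b,tuple(int(v) for v in (u-(170,190))*5),3,(0,0,255),-1)
cv2.imwrite('pics/s3.png',b)
R=E[:3,:3]
for (u,v) in [(227,250),(227,245),(245,228),(224,251),(230,251),(227,270)]:
    n=und("scene",[(u,v)])[0]; z=d[v,u]; print(u,v,R.T@(np.r_[n*z,z]-E[:3,3]),q[v,u])
E
```

```text
2.4667 [0.4427 0.1913 0.0676]
227 250 [0.4265 0.2304 0.1148] [193 210 219]
227 245 [0.4267 0.2286 0.1285] [184 202 210]
245 228 [0.4448 0.1589 0.1085] [25 27 27]
224 251 [0.4347 0.2317 0.1066] [187 209 226]
230 251 [0.423  0.2259 0.1104] [104 115 120]
227 270 [ 0.4616  0.2088 -0.0016] [ 64  86 113]
```

View pics/s3.png

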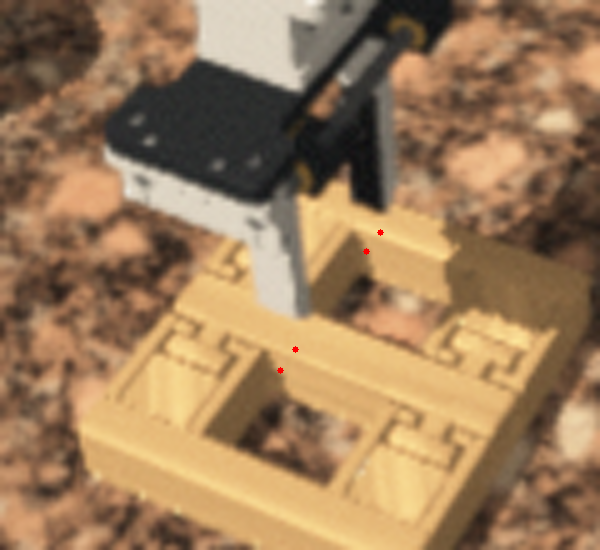

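Both fingertips appear about 30 mm higher than the reported TCP says, and the depth agrees. I'll hold a moment and look again, and also compare against the first top picture.

```bash
python3 -m inch '0 0 0 0 0.35; 0 0 0 0 0.35; 0 0 0 0 0.35; 0 0 0 0 0.35'; python3 - <<'E'
from h import *
q,d=robot.snapshot('scene')
o=robot.get_obs();print(o["time"],o["tool_pos"],o["qvel"],o["joint_positions"])
c=robot.camera_info("scene");E=np.array(c["extrinsics"]);R=E[:3,:3]
b=cv2.resize(q[190:300,170:290],None,fx=5,fy=5,interpolation=cv2.INTER_CUBIC);cv2.imwrite('pics/s4.png',b)
def cloud(n,d,E):
    v,u=np.nonzero(d>0);xy=und(n,np.c_[u,v]);z=d[v,u];return (np.c_[xy*z[:,None],z]-E[:3,3])@E[:3,:3],u,v
X,u,v=cloud("scene",d,E)
m=(abs(X[:,0]-.44)<.05)&(abs(X[:,1]-.19)<.07)&(u<260)&(u>200)
s=m&(X[:,2]<.15)&(X[:,2]>.05); 
for z in np.arange(.04,.15,.01):
    k=m&(X[:,2]>=z)&(X[:,2]<z+.01);print(round(z,3),k.sum(),X[k].mean(0) if k.any() else'')
# bar & worktop heights from depth
k=m&(X[:,2]<.06)&(X[:,2]>.02);print("bar top",np.median(X[k,2]));k=m&(X[:,2]<.01);print(np.median(X[k,2]))
t=np.load("top0.npz");E2=np.array(robot.camera_info("top")["extrinsics"]);Y,u,v=cloud("top",t["d"],E2)
g=(u>500)&(v>270)&(v<340)&(Y[:,2]>.0)
print("start gripper",[np.percentile(Y[g,2],a) for a in(1,10,50,90,99)])
cv2.imwrite('pics/t0g.png',cv2.resize(t["p"][260:350,480:560],None,fx=5,fy=5))
for uu,vv in((521,318),(530,327),(535,290)): 
    i=np.where((u==uu)&(v==vv))[0];print(Y[i])
E
```

```text
time: 2.8
tool_pos: [0.4432, 0.1914, 0.0684]
ee_rot: [-3.139, 0.004, -1.325]
wrist_force: [0.2, -0.2, 0.2]
width: 0.0613
2.85 [0.443  0.1914 0.0681] [0.0005 0.0064 0.0064 0.0016 0.0002 0.0005] [ 0.2873 -0.0163  1.6975  0.0037  1.4585  1.6116]
0.04 2 [0.4244 0.1908 0.0406]
0.05 0 
0.06 0 
0.07 0 
0.08 0 
0.09 7 [0.4504 0.1595 0.0984]
0.1 48 [0.4417 0.1844 0.1058]
0.11 62 [0.4388 0.1965 0.1147]
0.12 71 [0.4393 0.1943 0.1249]
0.13 70 [0.4395 0.1953 0.135 ]
0.14 55 [0.439  0.1852 0.1444]
bar top 0.03586973164619831
0.0013731689972951383
start gripper [np.float64(0.20974517056891415), np.float64(0.23320136032854533), np.float64(0.3429148681353822), np.float64(0.5052900046594976), np.float64(0.5264261134244647)]
[[ 0.2242 -0.4126  0.3024]]
[[ 0.2143 -0.4087  0.3373]]
[[ 0.1184 -1.2022 -0.9143]]
```

View pics/t0g.png

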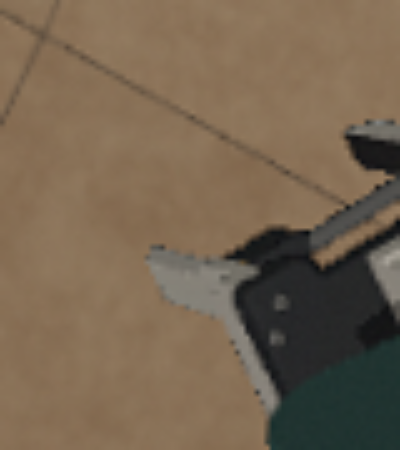

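View pics/s4.png

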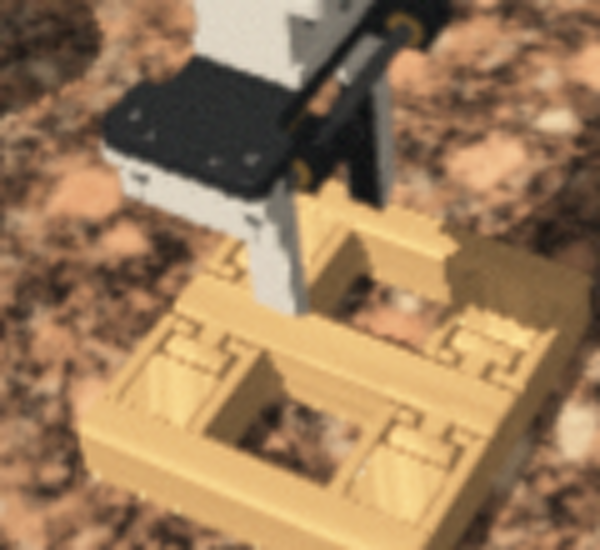

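The fingertips are drawn at z≈0.099 while the TCP reads 0.068, and the start picture shows the same roughly 31 mm offset. Horizontally they agree. I'll go down slowly to a reported TCP of about 0.010, which is safe either way, watch the force, and test-close.

```bash
python3 -m inch '0.05 0.2 1 0 0.35; 0.05 0.2 2 0 0.35; 0.05 0.2 3 0 0.35; 0.05 0.2 4 0 0.35; 0.05 0.2 4.8 0 0.35; 0.05 0.2 5.3 0 0.35; 0.05 0.2 5.6 0 0.35; 0.05 0.2 5.7 0 0.35; 0.05 0.2 5.7 0 0.35'; python3 - <<'E'
from h import *
to(.441,.1905,.008,-1.325)
q,d=robot.snapshot('scene')
b=cv2.resize(q[190:300,170:290],None,fx=5,fy=5,interpolation=cv2.INTER_CUBIC);cv2.imwrite('pics/s5.png',b)
E
```

```text
time: 3.6
tool_pos: [0.4412, 0.1906, 0.011]
ee_rot: [-3.14, 0.004, -1.325]
wrist_force: [-0.4, -0.2, -0.1]
width: 0.0609
t 3.6 pos [0.4412 0.1906 0.011 ] [-3.1401  0.0037 -1.3247] shift cm [0.0079 0.0256 0.2978] spin 0.0002651456728146595 F [-0.4284 -0.1539 -0.1259] w 0.060894621687482935 j [0.2869 0.0288 1.7725 0.0037 1.3387 1.6108]
```

View pics/s5.png

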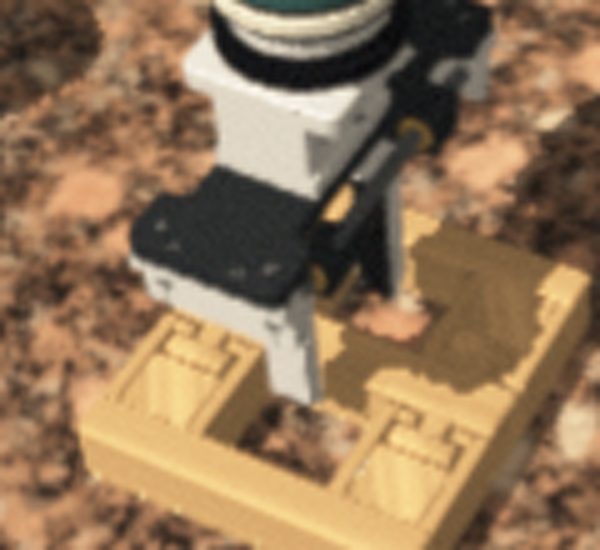

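The tip is at about (295,400) in the crop. It is over the gap with room on all sides and shows no contact force. Test-close here.

```bash
python3 -m inch '0 0 0.2 0 0.35; 0 0 0.3 0 0.4; 0 0 0.3 0 0.45; 0 0 0.3 0 0.55; 0 0 0.3 0 0.65; 0 0 0.3 0 0.75; 0 0 0.3 0 0.8; 0 0 0.3 0 0.85; 0 0 0.3 0 0.85; 0 0 0.3 0 0.85'; python3 - <<'E'
from h import *
to(.441,.1905,.008,-1.325)
q,d=robot.snapshot('scene')
b=cv2.resize(q[190:300,170:290],None,fx=5,fy=5,interpolation=cv2.INTER_CUBIC);cv2.imwrite('pics/s6.png',b)
E
```

```text
time: 4.48
tool_pos: [0.4419, 0.1905, 0.0087]
ee_rot: [-3.139, 0.003, -1.325]
wrist_force: [0.2, -0.4, 1.4]
width: 0.0147
t 4.4833 pos [0.4419 0.1905 0.0087] [-3.1386  0.0031 -1.3247] shift cm [-0.023   0.0865  0.0695] spin 0.00032667379935547025 F [ 0.202  -0.3842  1.4412] w 0.014748441179645577 j [0.2867 0.0312 1.7749 0.0031 1.3324 1.6107]
```

View pics/s6.png

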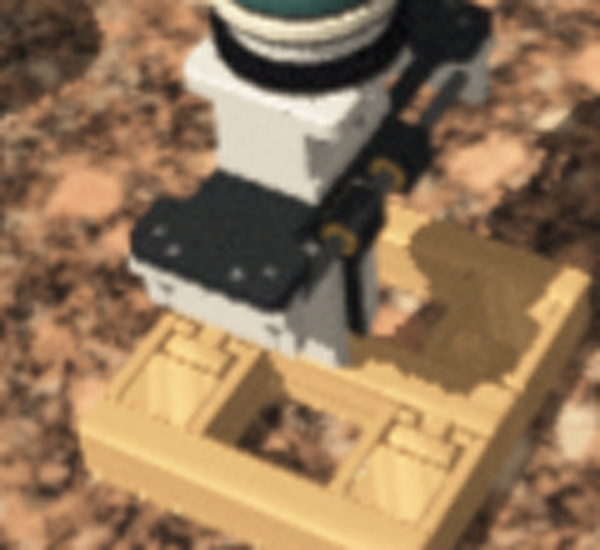

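The fingers closed to 14.7 mm, less than the bar's 26 mm, without touching it. So the fingertips really are about 31 mm above the reported TCP. I reopen, go lower in steps and watch the force.

```bash
python3 -m inch '0 0 -0.2 0 0.6; 0 0 -0.2 0 0.35; 0 0 -0.2 0 0.35; 0 0 -0.2 0 0.35; 0 0.1 -0.2 0 0.35; 0 0.1 0.3 0 0.35; 0 0.1 0.8 0 0.35; 0 0.1 1.3 0 0.35; 0 0.1 1.7 0 0.35; 0 0.1 2 0 0.35; 0 0.1 2 0 0.35'; python3 - <<'E'
from h import *
to(.441,.1905,-.022,-1.325)
q,d=robot.snapshot('scene')
b=cv2.resize(q[190:300,170:290],None,fx=5,fy=5,interpolation=cv2.INTER_CUBIC);cv2.imwrite('pics/s7.png',b)
E
```

```text
time: 5.45
tool_pos: [0.4401, 0.1901, -0.0125]
ee_rot: [-3.141, 0.003, -1.325]
wrist_force: [0.5, -1.0, 0.2]
width: 0.0608
t 5.45 pos [ 0.4401  0.1901 -0.0125] [-3.1408  0.003  -1.3247] shift cm [-0.0183 -0.0949  0.9534] spin 0.0002670896796506117 F [ 0.4577 -0.955   0.1613] w 0.060844627642828795 j [0.2869 0.0518 1.7997 0.0031 1.2891 1.6108]
```

View pics/s7.png

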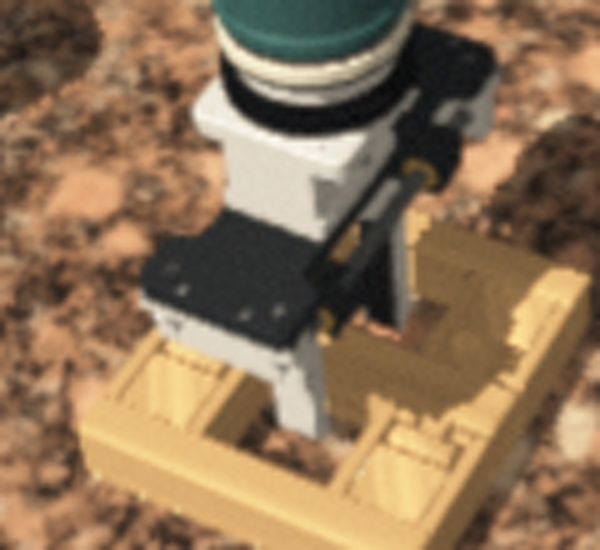

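The fingers are now in the gaps, tip at (303,437) in the crop, with no contact. Down another 9 mm, then close.

```bash
python3 -m inch '0 -0.05 0.3 0 0.35; 0 -0.05 0.6 0 0.35; 0 -0.05 0.8 0 0.35; 0 -0.05 0.9 0 0.35; 0 -0.05 0.9 0 0.35'; python3 -c "
from h import *
to(.441,.1905,-.022,-1.325)"
```

```text
time: 5.92
tool_pos: [0.4407, 0.1902, -0.0213]
ee_rot: [-3.141, 0.003, -1.325]
wrist_force: [-0.5, -1.0, -0.4]
width: 0.0613
t 5.9167 pos [ 0.4407  0.1902 -0.0213] [-3.1407  0.003  -1.3247] shift cm [-0.0174 -0.0363  0.0684] spin 0.00030563849812481614 F [-0.4947 -1.0353 -0.3909] w 0.06131352786380922 j [0.287  0.0632 1.8074 0.0031 1.27   1.6108]
```

```bash
python3 -m inch '0 0 0 0 0.45; 0 0 0 0 0.55; 0 0 0 0 0.6; 0 0 0 0 0.65; 0 0 0 0 0.7; 0 0 0 0 0.75; 0 0 0 0 0.8; 0 0 0 0 0.9; 0 0 0 0 1; 0 0 0 0 1; 0 0 0 0 1; 0 0 0 0 1'; python3 -c "
from h import *
to(.441,.1905,-.022,-1.325)"
```

```text
time: 6.92
tool_pos: [0.4408, 0.1904, -0.0212]
ee_rot: [-3.14, 0.003, -1.325]
wrist_force: [-0.3, 0.4, 1.4]
width: 0.0254
t 6.9167 pos [ 0.4408  0.1904 -0.0212] [-3.1403  0.0032 -1.3247] shift cm [-0.0035 -0.0208  0.0845] spin 0.0003153904067250135 F [-0.2559  0.3931  1.415 ] w 0.025441249681594676 j [0.2871 0.063  1.8072 0.0033 1.27   1.6108]
```

Gripped at 25.4 mm, which matches the bar. I lift slowly and straight up past 36 mm, checking partway.

```bash
python3 -m inch '0 0 -0.2 0 1; 0 0 -0.4 0 1; 0 0 -0.7 0 1; 0 0 -1 0 1; 0 0 -1.3 0 1; 0 0 -1.6 0 1; 0 0 -1.8 0 1; 0 0 -1.8 0 1'; python3 - <<'E'
from h import *
to(.441,.1905,.04,-1.325)
q,d=robot.snapshot('scene')
b=cv2.resize(q[190:300,170:290],None,fx=5,fy=5,interpolation=cv2.INTER_CUBIC);cv2.imwrite('pics/s8.png',b)
E
```

```text
time: 7.58
tool_pos: [0.4413, 0.1905, -0.0025]
ee_rot: [-3.139, 0.003, -1.325]
wrist_force: [0.0, 0.3, -1.9]
width: 0.026
t 7.5833 pos [ 0.4413  0.1905 -0.0025] [-3.1391  0.0033 -1.3247] shift cm [-0.0233  0.0161 -4.2464] spin 0.00028767626124581724 F [ 0.0341  0.3434 -1.8734] w 0.025973787518499197 j [0.2869 0.042  1.788  0.0033 1.309  1.6108]
```

View pics/s8.png

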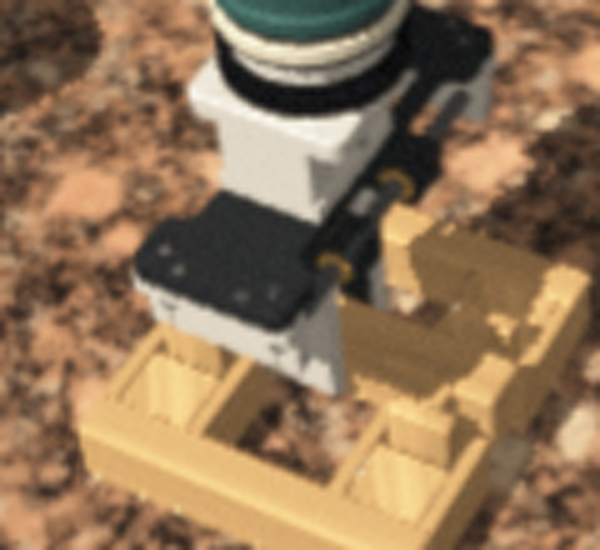

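The bar is rising: its tongues stand out of the slots at (200,345) and (420,425) in the crop. The left side piece has not moved, and the load is about 1.9 N, the bar's weight. Continuing up.

```bash
python3 -m inch '0 0 -0.3 0 1; 0 0 -0.7 0 1; 0 0 -1.2 0 1; 0 0 -1.7 0 1; 0 0 -2.2 0 1; 0 0 -2.8 0 1; 0 0 -3.5 0 1; 0 0 -4.2 0 1; 0 0 -5 0 1; 0 0 -5.8 0 1; 0 0 -6.5 0 1; 0 0 -7.2 0 1; 0 0 -7.8 0 1; 0 0 -8 0 1; 0 0 -8 0 1'; python3 - <<'E'
from h import *
to(.52,-.319,.09,-1.325)
q,d=robot.snapshot('scene')
b=cv2.resize(q[170:310,160:310],None,fx=5,fy=4,interpolation=cv2.INTER_CUBIC);b=cv2.resize(q[170:310,160:310],None,fx=4,fy=4);cv2.imwrite('pics/s9.png',b)
E
```

```text
time: 8.88
tool_pos: [0.4415, 0.1902, 0.0781]
ee_rot: [-3.138, 0.003, -1.325]
wrist_force: [-0.2, -0.8, -1.5]
width: 0.0258
t 8.8833 pos [0.4415 0.1902 0.0781] [-3.1381  0.0033 -1.3247] shift cm [51.2985  4.7859 -1.3812] spin 0.00026099526347578283 F [-0.1759 -0.7673 -1.493 ] w 0.02580304657865448 j [ 0.2863 -0.0287  1.6893  0.0032  1.4773  1.6108]
```

View pics/s9.png

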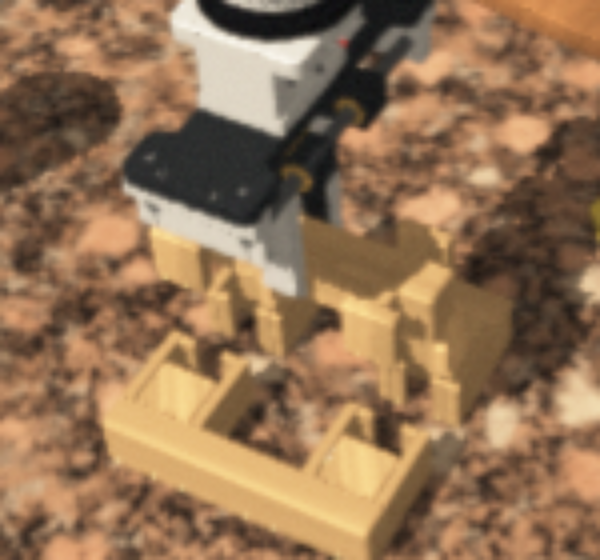

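The bar hangs level with its underside at about 0.10. The left side piece lies in place. Now I cross with the arm drawn in, via (0.36, -0.05).

```bash
python3 -m inch '0.4 0.4 -0.3 0 1; 1.2 1.1 -0.8 0 1; 2.4 2.2 -1.2 0 1; 4 3.5 -1.6 0 1; 5.8 4.9 -2 0 1; 7.8 6.4 -2 0 1; 9.8 7.9 -2 0 1; 11.8 9.4 -2 0 1; 13.8 10.8 -2 0 1; 15.8 12 -2 0 1; 18 13 -2 0 1; 20.3 13.6 -2 0 1; 22.8 13.8 -2 0 1; 25.3 13.7 -2 0 1; 27.8 13.2 -2 0 1; 30.3 12.4 -2 0 1; 32.6 11.5 -2 0 1; 34.6 10.7 -2 0 1; 36 10.1 -2 0 1; 36.6 9.8 -2 0 1'; python3 -c "
from h import *
to(.52,-.319,.09,-1.325)"
```

```text
time: 10.6
tool_pos: [0.4351, -0.1907, 0.0959]
ee_rot: [-3.14, 0.003, -1.327]
wrist_force: [-0.1, 0.2, -1.6]
width: 0.0261
t 10.6 pos [ 0.4351 -0.1907  0.0959] [-3.1398  0.0029 -1.3267] shift cm [14.5006 -5.1403  0.5569] spin -0.0017362907342102218 F [-0.073   0.2376 -1.6199] w 0.02613914513180478 j [-0.5352 -0.049   1.6726  0.0033  1.5188  0.7913]
```

```bash
python3 -m inch '0.5 -0.2 0 0 1; 1.5 -0.5 0 0 1; 3 -1 0 0 1; 5 -1.8 0 0 1; 7 -2.5 0 0 1; 9 -3.2 0 0 1; 11 -3.9 0 0 1; 12.7 -4.5 0 0 1; 13.8 -4.9 0 0 1; 14.4 -5.1 0 0 1; 14.5 -5.1 0 0 1; 14.5 -5.1 0 0 1'; python3 - <<'E'
from h import *
to(.52,-.319,.006,-1.325)
q,d=robot.snapshot('scene');p,d2=robot.snapshot('top')
np.savez('pl.npz',q=q,p=p)
b=cv2.resize(q[60:210,250:410],None,fx=4,fy=4);cv2.imwrite('pics/s10.png',b);cv2.imwrite('pics/t10.png',p)
E
```

```text
time: 11.6
tool_pos: [0.5192, -0.3188, 0.0954]
ee_rot: [-3.14, 0.004, -1.327]
wrist_force: [-0.6, 0.0, -1.3]
width: 0.0256
t 11.6 pos [ 0.5192 -0.3188  0.0954] [-3.1404  0.0037 -1.3266] shift cm [ 0.0692 -0.059   8.9399] spin -0.0016393282677775733 F [-0.5675  0.0165 -1.3195] w 0.025610715472255508 j [-0.6457  0.2486  1.3493  0.0033  1.5459  0.6808]
```

View pics/s10.png

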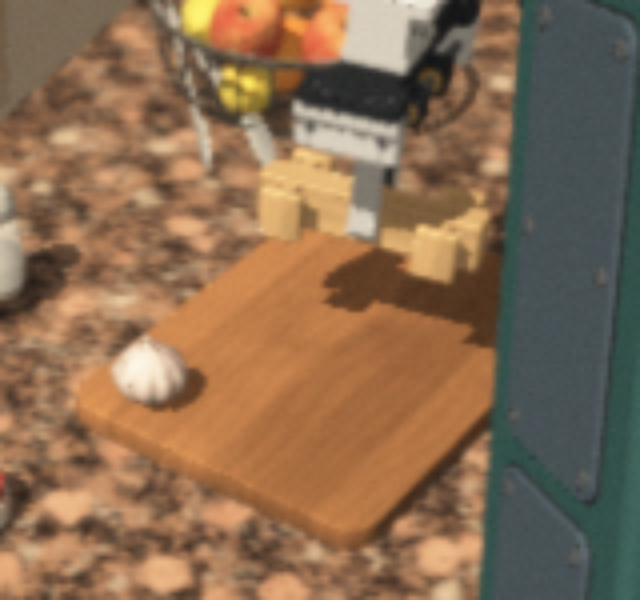

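View pics/t10.png

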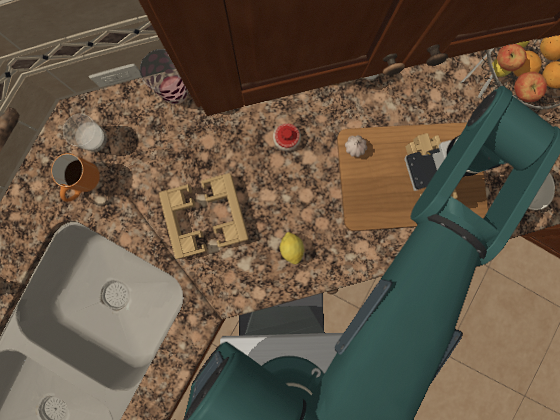

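Both side pieces are where they were, with corners near (160,192) and (246,240) in the top view. The bar hangs over the board. I lower it to about 10 mm above, then to contact.

```bash
python3 -m inch '0 0 0.5 0 1; 0 0 1.3 0 1; 0 0 2.2 0 1; 0 0 3.2 0 1; 0 0 4.2 0 1; 0 0 5.2 0 1; 0 0 6.2 0 1; 0 0 7 0 1; 0 0 7.6 0 1; 0 0 8 0 1; 0 0 8.3 0 1; 0 0 8.4 0 1; 0 0 8.5 0 1; 0 0 8.5 0 1'; python3 - <<'E'
from h import *
to(.52,-.319,.0,-1.325)
q,d=robot.snapshot('scene')
b=cv2.resize(q[80:210,260:400],None,fx=5,fy=4);b=cv2.resize(q[80:210,260:400],None,fx=4,fy=4);cv2.imwrite('pics/s11.png',b)
E
```

```text
time: 12.87
tool_pos: [0.5195, -0.3182, 0.011]
ee_rot: [-3.14, 0.003, -1.326]
wrist_force: [0.1, 0.2, -2.7]
width: 0.0256
t 12.8667 pos [ 0.5195 -0.3182  0.011 ] [-3.1396  0.0029 -1.3262] shift cm [ 0.0902 -0.0286  1.098 ] spin -0.0012202213482426227 F [ 0.1103  0.1646 -2.6598] w 0.02558839724595461 j [-0.6448  0.3041  1.4535  0.0034  1.385   0.6808]
```

View pics/s11.png

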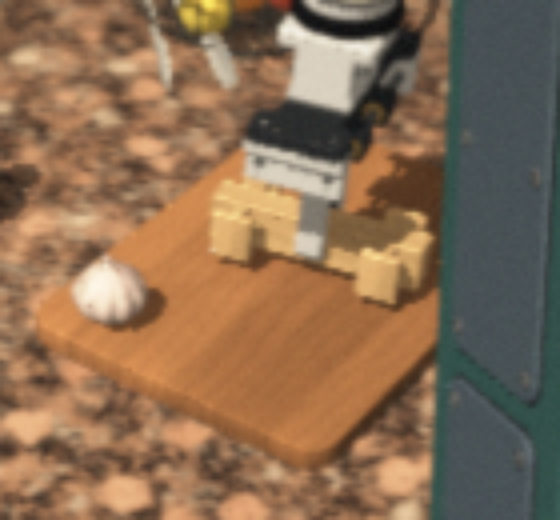

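The bar is level, about 10 mm above the board, with its shadow just below it. Next 7 mm, then find contact in small steps.

```bash
python3 -m inch '0 0 0.2 0 1; 0 0 0.4 0 1; 0 0 0.6 0 1; 0 0 0.7 0 1; 0 0 0.8 0 1; 0 0 0.8 0 1;0 0 0.8 0 1'; python3 -m inch '0 0 0.05 0 1; 0 0 0.1 0 1; 0 0 0.15 0 1; 0 0 0.15 0 1'
```

```text
time: 13.5
tool_pos: [0.5195, -0.3182, 0.003]
ee_rot: [-3.14, 0.003, -1.326]
wrist_force: [0.4, 0.1, -1.1]
width: 0.0257
time: 13.83
tool_pos: [0.5194, -0.3181, 0.0014]
ee_rot: [-3.14, 0.003, -1.326]
wrist_force: [0.2, 0.4, -2.7]
width: 0.026
```

```bash
python3 -m inch '0 0 0.05 0 1; 0 0 0.1 0 1; 0 0 0.1 0 1; 0 0 0.1 0 1'
```

```text
time: 14.17
tool_pos: [0.5194, -0.3181, 0.0003]
ee_rot: [-3.14, 0.003, -1.326]
wrist_force: [0.2, 0.8, -1.7]
width: 0.0258
```

```bash
python3 -m inch '0 0 0.05 0 1; 0 0 0.1 0 1; 0 0 0.1 0 1; 0 0 0.1 0 1'; python3 -m inch '0 0 0.05 0 1; 0 0 0.1 0 1; 0 0 0.1 0 1'
```

```text
time: 14.5
tool_pos: [0.5195, -0.3182, -0.0001]
ee_rot: [-3.14, 0.003, -1.326]
wrist_force: [-1.3, -0.2, 0.8]
width: 0.0261
time: 14.75
tool_pos: [0.5196, -0.3182, -0.0002]
ee_rot: [-3.139, 0.002, -1.326]
wrist_force: [-2.9, 1.6, 5.2]
width: 0.0258
```

Contact: the force turned to +5 N at the expected height. I release, then rise straight up.

```bash
python3 -m inch '0 0 0 0 0.72; 0 0 0 0 0.65; 0 0 0 0 0.55; 0 0 0 0 0.4; 0 0 0 0 0.35; 0 0 0 0 0.35'; python3 -m inch '0 0 -0.5 0 0.35; 0 0 -1.5 0 0.35; 0 0 -3 0 0.35; 0 0 -5 0 0.35; 0 0 -7 0 0.35; 0 0 -9 0 0.35; 0 0 -11 0 0.35; 0 0 -12.5 0 0.35; 0 0 -13.5 0 0.35; 0 0 -14 0 0.35; 0 0 -14 0 0.35'; python3 - <<'E'
from h import *
q,d=robot.snapshot('scene')
b=cv2.resize(q[80:210,260:400],None,fx=4,fy=4);cv2.imwrite('pics/s12.png',b)
to(.3,-.4,.15,-1.325)
E
```

```text
time: 15.25
tool_pos: [0.5196, -0.3182, -0.0004]
ee_rot: [-3.14, 0.003, -1.326]
wrist_force: [0.7, 0.6, -0.2]
width: 0.0559
time: 16.17
tool_pos: [0.52, -0.3191, 0.1415]
ee_rot: [-3.138, 0.0, -1.326]
wrist_force: [-0.6, 0.3, -0.7]
width: 0.0611
t 16.2167 pos [ 0.5195 -0.3187  0.1399] [-3.1391  0.002  -1.3262] shift cm [ 2.5672 23.2583 -1.0702] spin -0.0011588525046235532 F [-0.1665  0.1964 -0.5   ] w 0.060841568004544815 j [-0.6454  0.229   1.2841  0.0032  1.6285  0.681 ]
```

View pics/s12.png

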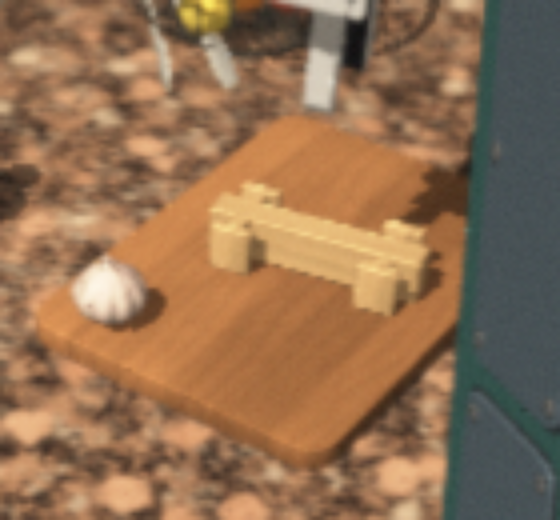

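The bar lies flat on the board from about (212,205) to (430,250) in the crop. I withdraw to uncover the top view and make the final measurements.

```bash
python3 -m inch '0 1 0 0 0.35; 0.3 3 0 0 0.35; 0.6 5.5 0 0 0.35; 0.9 8 0 0 0.35; 1.2 10.5 0 0 0.35; 1.5 13 0 0 0.35; 1.8 15.5 0 0 0.35; 2 18 0 0 0.35; 2.3 20 0 0 0.35; 2.5 21.5 0 0 0.35; 2.5 22.5 0 0 0.35; 2.5 23 0 0 0.35;2.5 23 0 0 0.35'; python3 - <<'E'
from h import *
p,d=robot.snapshot('top');cv2.imwrite('pics/t13.png',p)
cv2.imwrite('pics/t13c.png',np.hstack([cv2.resize(p[110:240,330:500],None,fx=4,fy=4)[:520,:400],cv2.resize(p[160:290,150:250],None,fx=4,fy=4)]))
cv2.imwrite('pics/t13b.png',cv2.resize(p[110:240,330:500],None,fx=4,fy=4,interpolation=cv2.INTER_CUBIC))
cv2.imwrite('pics/t13s.png',cv2.resize(p[165:270,150:260],None,fx=5,fy=5,interpolation=cv2.INTER_CUBIC))
to(.3,-.4,.15,-1.325)
E
```

```text
time: 17.3
tool_pos: [0.3013, -0.3985, 0.1386]
ee_rot: [-3.14, 0.003, -1.328]
wrist_force: [0.7, 0.3, -0.0]
width: 0.0613
t 17.35 pos [ 0.3021 -0.3983  0.1388] [-3.139   0.0031 -1.3267] shift cm [ 0.1084  0.2447 -1.122 ] spin -0.0016913040077866093 F [0.1207 0.6099 0.4889] w 0.06110349972914847 j [-1.0379 -0.012   1.5506  0.0034  1.6052  0.2889]
```

View pics/t13b.png

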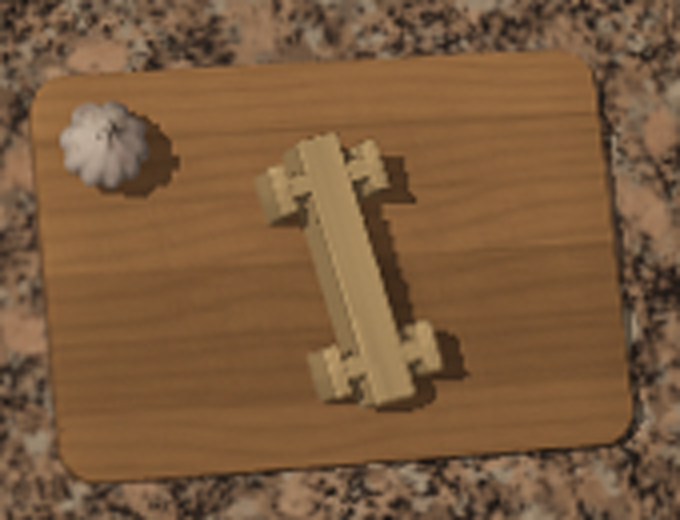

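View pics/t13s.png

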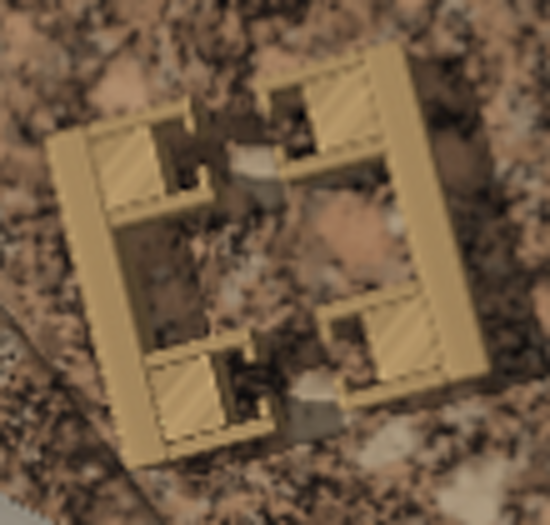

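The side corners are unchanged at (47,140), (403,42), (490,370), (130,467). The bar's top corners are (302,145), (338,133), (414,393), (376,405). I'll check the centre offset numerically, then hand in.

```bash
python3 - <<'E'
from h import *
a=(np.float64([(302,145),(338,133),(414,393),(376,405)])+.5)/4-.5+(330,110)
r=ray("top",a,.057); print(r.mean(0), np.linalg.norm(r[0]-r[3]), r.mean(0)-[.5306,-.3192,.057])
b=(np.float64([(210,203),(240,190),(428,245),(405,262)])+.5)/4-.5+(260,80)
t=tri(a,b); print(t)
E
```

```text
[ 0.5196 -0.319   0.057 ] 0.1593527443105087 [-0.011   0.0002 -0.    ]
[[ 0.5939 -0.2865  0.0635]
 [ 0.5951 -0.3134  0.0617]
 [ 0.4451 -0.3469  0.0619]
 [ 0.4428 -0.321   0.0621]]
```

```bash
python3 -c "
from bench import robot
print(robot.close_job())"
```

```text
the job is handed in; nothing more can be done
None
```

I lifted the middle bar straight up from between the side pieces, carried it across with the arm drawn in, and set it down on the chopping board until it touched. I then released it, withdrew and handed the job in; the robot clock stood at about 17.4 s of the 46 s allowed.

**What the last checks showed:**
- **Bar position:** it lies flat and same side up, with its centre about 11 mm from the board's centre.
- **Side pieces:** both show no movement in the final top view, with corners on the same pixels as at the start.
- **Robot:** the arm was clear of everything, and the wrist force read under 1 N.

**What disagreed:**
- **Fingertip height:** the real fingertips were about 31 mm higher than the reported TCP. The camera and depth readings showed this, and a test close confirmed it by passing above the bar without touching it. I corrected for it in the grasp and the set-down.
- **Bar height on the board:** a rough two-view reading put the bar's top at about 62 mm, against the expected 57 mm. All four corners agreed within 2 mm, so the bar is level. It touched down within 1 mm of the expected height, so I put the difference down to rough corner picks in the scene view.

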